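# Clear the bottles, weigh the sample jar, put the bottles back

### The job

Weigh the green-lidded sample jar that is hemmed in by three reagent bottles: first lift the three bottles out of the way and stand them all in the empty steel tray, then stand the jar in the middle of the balance's pan, and only when it is there put each bottle back, centred on the round mat of its cap's colour. Set everything down upright without dropping it or tipping it over, let go of it, and leave the glass flask alone.

Things in the scene. Friction and masses are not known exactly. Their poses are not given: they have to be found in the camera images.
- bottle_red: loose white plastic reagent bottle with a red screw cap and a red band, 0.15 to 0.31 kg, 140 mm tall. Body 50 mm in diameter up to 90 mm, sloping shoulder, then the cap: 36 mm in diameter, from 106 to 140 mm above the foot; lift it by the cap. Origin: centre of its underside, z up. Starts standing on the red mat, next to the jar
- mat_red: fixed red round mat, 66 mm in diameter, 3 mm thick, its top 5 mm above the table: the place of the bottle with the red cap. Origin: centre of its underside. The mat centres are 62 mm from the jar's starting place and about 75 mm from one another
- bottle_blue: loose white plastic reagent bottle with a blue screw cap and a blue band, 0.15 to 0.31 kg, 140 mm tall. Body 50 mm in diameter up to 90 mm, sloping shoulder, then the cap: 36 mm in diameter, from 106 to 140 mm above the foot; lift it by the cap. Origin: centre of its underside, z up. Starts standing on the blue mat, next to the jar
- mat_blue: fixed blue round mat, 66 mm in diameter, 3 mm thick, its top 5 mm above the table: the place of the bottle with the blue cap. Origin: centre of its underside. The mat centres are 62 mm from the jar's starting place and about 75 mm from one another
- bottle_yellow: loose white plastic reagent bottle with a yellow screw cap and a yellow band, 0.15 to 0.31 kg, 140 mm tall. Body 50 mm in diameter up to 90 mm, sloping shoulder, then the cap: 36 mm in diameter, from 106 to 140 mm above the foot; lift it by the cap. Origin: centre of its underside, z up. Starts standing on the yellow mat, next to the jar
- mat_yellow: fixed yellow round mat, 66 mm in diameter, 3 mm thick, its top 5 mm above the table: the place of the bottle with the yellow cap. Origin: centre of its underside. The mat centres are 62 mm from the jar's starting place and about 75 mm from one another
- jar: loose squat amber glass sample jar with a green lid, 46 mm tall, 0.11 to 0.23 kg; glass 54 mm in diameter, lid 56 mm in diameter from 30 to 46 mm above the foot. Origin: centre of its underside. Starts behind and between the three bottles, 9 mm from each, so that a gripper has no room to take it until they are gone
- tray: fixed shallow steel tray, outside 270 x 110 mm (x, y of its own frame, turned with it), rim 18 mm high, walls and floor 4 mm thick, empty at the start, to the left or right of the bottles; all three bottles fit in a row along its x axis, 80 mm apart. Origin: centre of its underside, at table height
- balance: fixed white laboratory balance, case 190 x 150 x 36 mm, with a round steel pan 110 mm in diameter whose top is flat, does not move, and is 50 mm above the table; on the other side of the bottles from the tray. Origin: at table height straight below the pan's centre; the case reaches 125 mm towards -x of its frame and 65 mm towards +x
- flask: bystander: loose stoppered conical glass flask, 64 mm in diameter at the foot, 117 mm tall, nearer the robot than the bottles, to their left or right; must be left alone. Origin: centre of its underside
There are look-alikes about, which are no part of the job. There is more than one size of the mat_blue; the one meant has the size given above.

How it is judged (in metres and radians):
On the way, in this order (a step that is already met when the one before it is completed fails the run):
1. all three bottles stand upright and released in the steel tray (x of bottle_red in the frame of tray between -0.115 and 0.115 m and y of bottle_red in the frame of tray between -0.04 and 0.04 m and z of each of bottle_red, bottle_blue, bottle_yellow in the frame of tray below 0.012 m and linear speed of each of bottle_red, bottle_blue, bottle_yellow below 0.03 m/s and angle between each of bottle_red, bottle_blue, bottle_yellow's own z axis and vertical below 0.1 rad and contact force between the fingers and bottle_red below 0.1 N and x of bottle_blue in the frame of tray between -0.115 and 0.115 m and y of bottle_blue in the frame of tray between -0.04 and 0.04 m and contact force between the fingers and bottle_blue below 0.1 N and x of bottle_yellow in the frame of tray between -0.115 and 0.115 m and y of bottle_yellow in the frame of tray between -0.04 and 0.04 m and contact force between the fingers and bottle_yellow below 0.1 N), for 0.2 s.
2. the jar stands released in the middle of the balance's pan, while the bottles are still in the tray (all of step 1 and horizontal distance between jar and balance below 0.015 m and z of jar in the frame of balance between 0.046 and 0.055 m and linear speed of jar below 0.03 m/s and angle between jar's own z axis and vertical below 0.1 rad and contact force between the fingers and jar below 0.1 N), for 0.2 s.
3. each bottle stands released on the mat of its colour (horizontal distance between bottle_red and mat_red below 0.012 m and z of bottle_red in the frame of mat_red between 0 and 0.007 m and linear speed of each of bottle_red, bottle_blue, bottle_yellow below 0.03 m/s and angle between each of bottle_red, bottle_blue, bottle_yellow's own z axis and vertical below 0.1 rad and contact force between the fingers and bottle_red below 0.1 N and horizontal distance between bottle_blue and mat_blue below 0.012 m and z of bottle_blue in the frame of mat_blue between 0 and 0.007 m and contact force between the fingers and bottle_blue below 0.1 N and horizontal distance between bottle_yellow and mat_yellow below 0.012 m and z of bottle_yellow in the frame of mat_yellow between 0 and 0.007 m and contact force between the fingers and bottle_yellow below 0.1 N), for 0.2 s.
At the end, for the whole second after the job is handed in: The jar stands upright on the balance's pan within 15 mm of its centre, and each bottle stands upright on the mat of its own colour within 12 mm of the centre; all are released and at rest (all of step 3 and horizontal distance between jar and balance below 0.015 m and z of jar in the frame of balance between 0.046 and 0.055 m and linear speed of jar below 0.03 m/s and angle between jar's own z axis and vertical below 0.1 rad and contact force between the fingers and jar below 0.1 N); the robot touches nothing.
It fails at once if a bottle or the jar is tipped over (leans more than 35 degrees) (angle between any of bottle_red, bottle_blue, bottle_yellow, jar's own z axis and vertical above 0.61 rad).
It fails at once if a bottle or the jar is dropped (falls free of the fingers faster than 0.6 m/s, a fall of about 2 cm) ((linear speed of bottle_red above 0.6 m/s and contact force between the fingers and bottle_red below 0.1 N) or (linear speed of bottle_blue above 0.6 m/s and contact force between the fingers and bottle_blue below 0.1 N) or (linear speed of bottle_yellow above 0.6 m/s and contact force between the fingers and bottle_yellow below 0.1 N) or (linear speed of jar above 0.6 m/s and contact force between the fingers and jar below 0.1 N)).
It fails at once if the glass flask is moved by more than 20 mm or tipped (distance of flask from where it was at the start of the episode above 0.02 m or angle between flask's own z axis and vertical above 0.35 rad).
It also fails if it takes over 138 s, if anything falls off the work surface, if the arm or the gripper's body presses on something with over 40 N, if the wrist force passes 120 N, or if a joint passes its speed limit or range.

### The arm

A 7-joint arm with a two-finger parallel gripper is mounted at the origin on the work surface. World frame = base frame: x ahead of the robot, y to its left, z up, the work surface at z = 0. Lengths are in mm, angles in rad, forces in N, time in s.
With the tool pointing down it reaches from about 400 to 875 mm from the base axis. Payload 4.4 kg.
Tool frame: the origin (TCP) lies at the very end of the fingers, on their centre line; the grasp point (between the pads) lies 19 mm behind it; z points along the fingers, y is the line along which they close (so a half turn about z gives the same grasp; the last joint's range is limited). The gripper opens to 85 mm and grips with 20 to 120 N. Pads are 22 mm wide; open, the fingers measure 114 mm over their backs; the gripper's body (76 mm by 85 mm) begins 54 mm behind the grasp point. The pads swing forward as they close: fully open they stand 13 mm farther back than shut.
Start: joints at [-1.235, 0.628, 0.038, 1.517, -0.027, 0.996, -0.02], TCP at [254.177, 598.257, 231.313] pointing down, gripper open.
Joint ranges: [-3.06, 3.06], [-0.37, 2.12], [-1.25, 1.32], [0.18, 2.47], [-1.1, 4.24], [0.23, 1.98], [-2.94, 2.94]. Speed limits (rad/s): [2.57, 2.57, 3.14, 3.14, 3.14, 3.14, 3.14].

### API

Orientations are given as [roll, pitch, yaw] about the fixed x, y, z axes, in that order (R = Rz(yaw) Ry(pitch) Rx(roll)).
In Python, from cell import read_state, get_image, camera_params, finish_job gives the robot as it stands.
- The arm moves only by the tool arm_command, never from a script. Its argument "deltas" is a list of rows, each an object of numbers: "dx", "dy", "dz": the shift along the world's x, y, z in m; "yaw": the turn about the world's z in degrees; "jaw": the opening, from 0 (shut) to 1 (fully open). A call has 1 to 20 rows; each row is the pose to reach, as a shift and turn from the pose commanded when the call began; what a row does not reach only later rows make up. A row lasts 1/10 s, in which the tool goes at most 50 mm and 8.59 degrees, less where a joint would pass 70% of its speed; a pose out of reach is approached as far as the arm can. A call with a gripper value outside its range is refused whole. The fingers move at their own pace and stop on an object; the grip force is fixed at half the most. Time passes only in rows, so rows that repeat a pose let the fingers close. It gives the time, the measured TCP pose, the force, the opening and the grip force at its end, in the units of the state.
- read_state(): the state, without advancing time (a new reading comes with each control period).
- get_image(name): name is "scene" or "top" or "wrist"; returns (picture, depth): 384x512x3 uint8, red, green, blue; 384x512 float32, mm along the optical axis (not along the pixel's ray), 0 where there is no reading.
- camera_params(name): a dict with "camera_matrix" (3x3 intrinsics, pixels), "extrinsics" (4x4, takes a point from camera to world coordinates). Camera axes: x right, y down, z forward; pixel columns grow to the right and rows downward; lengths in mm; the calibration is good to about 2 mm. A picture is of the moment at which its call begins: read the wrist's pose just before it. camera_params takes no time and is no camera call; for the wrist camera it gives the pose at the moment of the call.
- finish_job(): hands the job in; it is judged then, once.
The state is a dict: "clock": time; "qpos": joint angles; "qd": joint speeds; "tau": joint torques, N m; "eef_pos": TCP position; "tool_rot": TCP orientation; "force": force on the tool from outside, world axes, zero at the start; "torque": the same for the moment, N m; "width": finger opening in mm; "gripper_force": force on a finger pad.
Only numpy, scipy, OpenCV 4.12 (cv2) and the standard library are available. Lean on these libraries where they do the work, as an engineer would, in place of code of your own. Each camera call takes 0.05 s, during which the arm holds its last target. There are 200 camera calls.

## Working session

There is one attempt and no reset: what is moved stays moved. The work goes in short steps, Python scripts to look and compute and a tool call to move; the robot and the scene stay as the last step left them, time stands still between calls to the robot, and variables do not carry over. Pictures are saved under pics/ and viewed, at most 14 in all, crops included, and the job is handed in when it is done.

Besides the shell and the picture viewer there is one more tool, called after "Request:" by a JSON object that holds its "name" and its "arguments". arm_command: Moves the arm, as the interface text tells. Its arguments: {"type":"object","properties":{"deltas":{"type":"array"}},"required":["deltas"]}

```bash
mkdir -p pics; cat > h.py <<'E'
import numpy as np, cv2
from cell import read_state, get_image, camera_params, finish_job
def shot(name, fn=None):
    p=camera_params(name); im,d=get_image(name)
    if fn: cv2.imwrite('pics/'+fn, im[:,:,::-1])
    return im,d,p
def cloud(d,p):
    K=np.array(p['camera_matrix']);T=np.array(p['extrinsics'])
    v,u=np.mgrid[:d.shape[0],:d.shape[1]]
    P=np.stack([(u-K[0,2])/K[0,0]*d,(v-K[1,2])/K[1,1]*d,d],-1)
    W=P@T[:3,:3].T+T[:3,3]; W[d==0]=np.nan
    return W
E
python3 - <<'E'
from h import *
for n in('top','scene'):
    im,d,p=shot(n,n+'1.png'); np.savez(n+'1.npz',im=im,d=d,K=p['camera_matrix'],T=p['extrinsics'])
    print(np.round(np.array(p['extrinsics']),3))
s=read_state();print(s['clock'],s['eef_pos'],s['tool_rot'],s['width'])
E
```

```text
[[-2.40000e-02 -9.77000e-01  2.10000e-01  3.77434e+02]
 [-1.00000e+00  2.20000e-02 -1.00000e-02  1.07440e+01]
 [ 5.00000e-03 -2.10000e-01 -9.78000e-01  7.95894e+02]
 [ 0.00000e+00  0.00000e+00  0.00000e+00  1.00000e+00]]
[[-4.05000e-01  5.48000e-01 -7.32000e-01  1.33026e+03]
 [ 9.14000e-01  2.29000e-01 -3.35000e-01  3.48058e+02]
 [-1.60000e-02 -8.05000e-01 -5.94000e-01  6.63435e+02]
 [ 0.00000e+00  0.00000e+00  0.00000e+00  1.00000e+00]]
0.1 [253.94693034 597.73336948 230.49795019] [-3.13989457e+00 -2.88273346e-05  2.73975771e+00] 85.086460378989
```

View pics/top1.png

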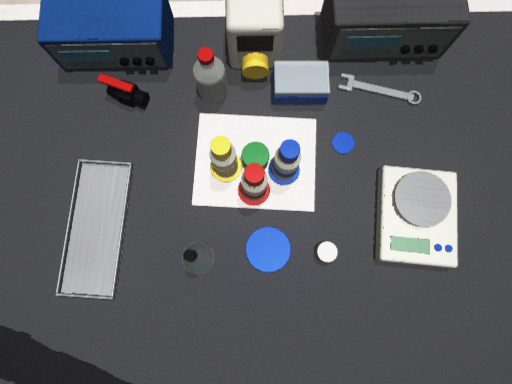

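View pics/scene1.png

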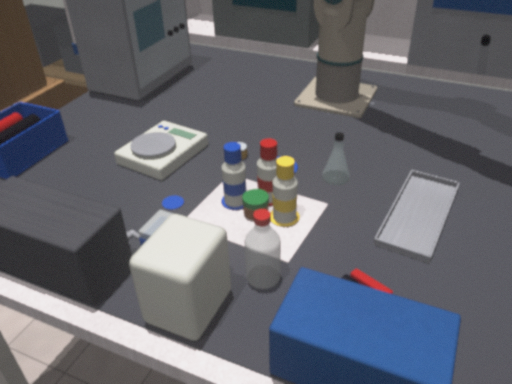

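Top view:
- **Targets:** red cap (254,172), blue cap (290,150), yellow cap (221,146), jar's green lid (255,155), tray (95,229), pan (422,199), flask (198,257).
- **Look-alikes:** clear bottle with red cap (206,55), yellow-lidded thing (255,66), white pot (327,252), large blue disc (268,249), small blue disc (343,142). The right blue mat is under the blue bottle, at (285,168).

Next I'll measure and take one close crop.

```bash
cat > m.py <<'E'
from h import *
def circ(pts):
    (c,r)=cv2.minEnclosingCircle(pts.astype(np.float32)); return np.round([*c,r],1)
def analyse(im,d,p):
    W=cloud(d,p); hsv=cv2.cvtColor(im,cv2.COLOR_RGB2HSV).astype(int); H,S,V=hsv[...,0],hsv[...,1],hsv[...,2]
    z=W[...,2]; out={}
    hue={'red':(H<8)|(H>172),'yellow':(H>22)&(H<34),'blue':(H>105)&(H<128),'green':(H>55)&(H<85)}
    for n,m in hue.items():
        m=m&(S>120)&(V>50)
        for lab,lo,hi in (('cap',128,165),('lid',38,60),('pan lid',88,105),('mat',-6,14)):
            k=m&(z>lo)&(z<hi)
            nn,L,st,ce=cv2.connectedComponentsWithStats(k.astype(np.uint8))
            for i in range(1,nn):
                if st[i,4]>25:
                    q=W[L==i]; print(n,lab,'px',ce[i].round(),'n',st[i,4],'z',np.median(q[:,2]).round(1),'circ',circ(q[:,:2]),'mean',q[:,:2].mean(0).round(1))
    return W
E
python3 - <<'E'
from m import *
a=np.load('top1.npz');im,d=a['im'],a['d'];p=dict(camera_matrix=a['K'],extrinsics=a['T'])
W=analyse(im,d,p);z=W[...,2]
print('K',a['K'][0])
for r,c in((230,70),(330,400),(120,200),(190,225),(230,95),(199,422),(250,390),(185,430)):print((r,c),W[r,c].round(1))
# pan
k=(z>44)&(z<56);k[:, :370]=0
nn,L,st,ce=cv2.connectedComponentsWithStats(k.astype(np.uint8));i=1+st[1:,4].argmax();q=W[L==i];print('pan',circ(q[:,:2]),q.mean(0),np.median(q[:,2]))
k=(z>28)&(z<42);k[:, :370]=0;q=W[k];print('case',cv2.minAreaRect(q[:,:2].astype(np.float32)),np.median(q[:,2]))
k=(z>10)&(z<24);k[:,135:]=0;k[:150]=0;k[302:]=0;q=W[k];print('rim',len(q),cv2.minAreaRect(q[:,:2].astype(np.float32)))
k=(z>10);k[:,:175]=0;k[:,222:]=0;k[:235]=0;k[280:]=0;q=W[k];print('flask',len(q),circ(q[:,:2]),q.min(0),q.max(0))
cv2.imwrite('pics/crop1.png',cv2.resize(im[120:220,185:325,::-1],None,fx=5,fy=5,interpolation=cv2.INTER_CUBIC))
E
```

```text
red cap px [205.  56.] n 232 z 149.5 circ [765.1  90.5  15.6] mean [763.   89.1]
red cap px [254. 174.] n 364 z 144.8 circ [543.4   6.4  17.8] mean [542.    6.4]
red mat px [253. 196.] n 192 z 4.9 circ [544.8   6.7  32.4] mean [529.8   8. ]
yellow cap px [220. 146.] n 329 z 144.6 circ [594.   63.9  17.8] mean [592.6  63.4]
yellow lid px [256.  69.] n 156 z 52.4 circ [798.1  -2.2  31.6] mean [787.6  -3.3]
yellow mat px [229. 173.] n 193 z 5.0 circ [593.9  62.6  32.1] mean [580.7  57.4]
blue cap px [290. 149.] n 313 z 144.9 circ [584.8 -56.5  17.6] mean [584.1 -56.6]
blue lid px [169.  14.] n 34 z 50.2 circ [920.8 178.6  19.2] mean [921.2 178.5]
blue lid px [281.  97.] n 37 z 39.9 circ [731.3 -56.3  16.5] mean [730.  -54.8]
blue lid px [310.  97.] n 71 z 40.8 circ [ 730.1 -114.1   37.2] mean [ 728.9 -114.7]
blue pan lid px [162.  33.] n 79 z 96.1 circ [854.4 183.2  37.6] mean [845.1 180.3]
blue mat px [289. 103.] n 33 z 12.0 circ [729.5 -73.1  34. ] mean [729.3 -73.1]
blue mat px [343. 142.] n 407 z 2.1 circ [ 642.8 -184.7   25.2] mean [ 642.3 -184.2]
blue mat px [282. 176.] n 174 z 5.
[... 242 characters left out ...]
64115546]
(230, 70) [469.1 372.9  10.6]
(330, 400) [ 263.6 -267.1    2.3]
(120, 200) [699.3 117.7   1.1]
(190, 225) [545.   65.4   2.1]
(230, 95) [468.8 326.1   3.8]
(199, 422) [ 508.5 -317.    50. ]
(250, 390) [ 413.6 -250.7   36.3]
(185, 430) [ 535.8 -336.    49.4]
pan [ 509.2 -318.4   55.6] [ 508.60206439 -317.29735298   50.14072486] 50.14384146441944
case ((606.7067260742188, -319.0035400390625), (162.16261291503906, 451.5910339355469), 87.7286376953125) 36.073141748155194
rim 1160 ((474.10205078125, 322.5230712890625), (111.4387435913086, 270.6871337890625), 84.67859649658203)
flask 783 [408.8 120.1  31.4] [379.39554001  89.27358885  10.0387607 ] [439.55427524 149.79840459 119.54097568]
```

View pics/crop1.png

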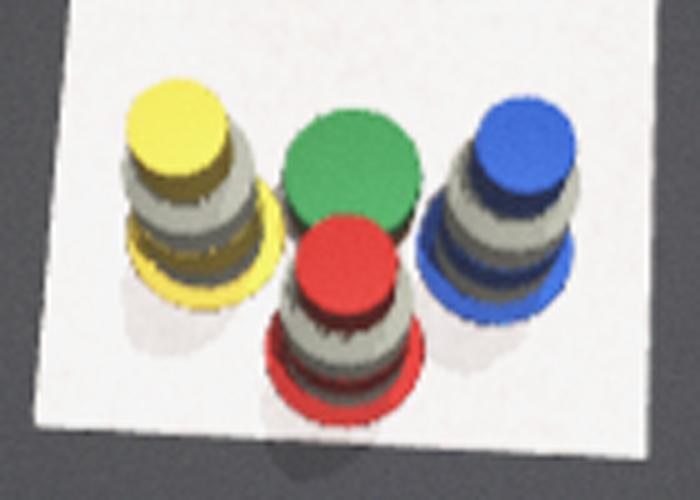

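The crop shows the yellow cap at left, red at front centre, blue at right, each bottle on its own 66 mm mat around the green-lidded jar. Cap and mat fits agree to about 1 mm, so I'll take yellow first, to the near tray slot (394,330).

Request:
{"name": "arm_command", "arguments": {"deltas": [{"dx":0.34,"dy":-0.534,"dz":-0.011,"yaw":17.7,"jaw":1},{"dx":0.34,"dy":-0.534,"dz":-0.011,"yaw":17.7,"jaw":1},{"dx":0.34,"dy":-0.534,"dz":-0.011,"yaw":17.7,"jaw":1},{"dx":0.34,"dy":-0.534,"dz":-0.011,"yaw":17.7,"jaw":1},{"dx":0.34,"dy":-0.534,"dz":-0.011,"yaw":17.7,"jaw":1},{"dx":0.34,"dy":-0.534,"dz":-0.011,"yaw":17.7,"jaw":1},{"dx":0.34,"dy":-0.534,"dz":-0.011,"yaw":17.7,"jaw":1},{"dx":0.34,"dy":-0.534,"dz":-0.011,"yaw":17.7,"jaw":1},{"dx":0.34,"dy":-0.534,"dz":-0.011,"yaw":17.7,"jaw":1},{"dx":0.34,"dy":-0.534,"dz":-0.011,"yaw":17.7,"jaw":1},{"dx":0.34,"dy":-0.534,"dz":-0.011,"yaw":17.7,"jaw":1},{"dx":0.34,"dy":-0.534,"dz":-0.011,"yaw":17.7,"jaw":1},{"dx":0.34,"dy":-0.534,"dz":-0.011,"yaw":17.7,"jaw":1},{"dx":0.34,"dy":-0.534,"dz":-0.011,"yaw":17.7,"jaw":1},{"dx":0.34,"dy":-0.534,"dz":-0.011,"yaw":17.7,"jaw":1},{"dx":0.34,"dy":-0.534,"dz":-0.011,"yaw":17.7,"jaw":1},{"dx":0.34,"dy":-0.534,"dz":-0.011,"yaw":17.7,"jaw":1},{"dx":0.34,"dy":-0.534,"dz":-0.011,"yaw":17.7,"jaw":1}]}}

```text
clock: 1.9
eef_pos: [593.7, 65.8, 220.4]
tool_rot: [3.141, -0.0, 3.051]
force: [-0.1, 0.2, -1.3]
width: 85.2
gripper_force: 0.0
```

```bash
python3 - <<'E'
from m import *
im,d,p=shot('wrist','w1.png'); analyse(im,d,p); s=read_state(); print(s['eef_pos'],s['clock'])
E
```

```text
red cap px [168. 144.] n 2152 z 144.8 circ [545.6   8.8  18. ] mean [544.4  10. ]
red lid px [208. 115.] n 143 z 48.8 circ [540.5  17.7  22.7] mean [535.   27.2]
red lid px [442. 285.] n 195 z 57.0 circ [758.1 282.7  35.9] mean [750.5 273.1]
red mat px [211. 113.] n 655 z 4.9 circ [544.9  10.5  32.5] mean [536.9  24. ]
yellow cap px [253. 202.] n 1802 z 144.8 circ [595.4  66.   17.7] mean [593.2  66.2]
yellow lid px [253. 152.] n 165 z 49.2 circ [588.5  66.8  23.9] mean [575.1  67.4]
yellow lid px [218. 325.] n 647 z 50.4 circ [7.993e+02 5.000e-01 3.080e+01] mean [788.1   4.4]
yellow mat px [252. 148.] n 578 z 5.0 circ [595.7  65.6  32.5] mean [579.5  66.4]
blue cap px [ 97. 204.] n 2066 z 144.7 circ [586.8 -54.2  18.2] mean [584.7 -51.3]
blue lid px [135. 151.] n 66 z 52.3 circ [564.9 -52.   11. ] mean [563.  -51.2]
blue lid px [161. 177.] n 91 z 51.3 circ [592.6 -33.5  12.7] mean [592.4 -30.7]
blue lid px [181. 302.] n 116 z 39.2 circ [768.1 -46.1  36.9] mean [758.5 -39.6]
blue lid px [101. 289.] n 47 z 39.2 circ [ 731.6 -134.1   14.6] mean [ 731.  -134.7]
blue mat px [158.  22.] n 3701 z 4.1 circ [425.4 -16.6  45.2] mean [441.5 -17.6]
blue mat px [134. 144.] n 98 z 5.1 circ [562.7 -70.8  13.1] mean [562.5 -69.3]
blue mat px [168. 180.] n 86 z 5.1 circ [607.  -38.2  14.3] mean [608.7 -38. ]
blue mat px [ 59. 215.] n 967 z 2.4 circ [ 643.  -182.1   24.8] mean [ 642.9 -183.7]
blue mat px [182. 281.] n 214 z 8.2 circ [766.7 -51.   38.2] mean [749.8 -43.2]
blue mat px [112. 274.] n 109 z 8.2 circ [ 733.3 -137.4   18.4] mean [ 730.4 -134.7]
blue mat px [497. 303.] n 59 z 10.4 circ [824.5 383.9  23.9] mean [822.3 380. ]
blue mat px [439. 307.] n 102 z 10.8 circ [825. 303.  32.] mean [822.4 302. ]
green lid px [197. 185.] n 1937 z 48.0 circ [606.4   5.   27.4] mean [606.    5.5]
[593.79687247  65.45237696 220.45708768] 1.95
```

View pics/w1.png

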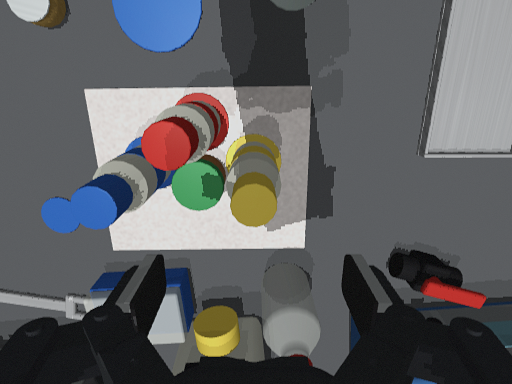

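The wrist view shows yellow cap (253,202), red (168,144), blue (97,204), jar (197,185). The tool is over yellow, within about 1 mm, so I'll descend and grip.

Request:
{"name": "arm_command", "arguments": {"deltas": [{"dz":-0.025,"jaw":1},{"dz":-0.05,"jaw":1},{"dz":-0.075,"jaw":1},{"dz":-0.095,"jaw":1},{"dz":-0.109,"jaw":1},{"dz":-0.109,"jaw":1},{"dz":-0.109,"jaw":0},{"dz":-0.109,"jaw":0},{"dz":-0.109,"jaw":0},{"dz":-0.109,"jaw":0},{"dz":-0.109,"jaw":0},{"dz":-0.109,"jaw":0},{"dz":-0.109,"jaw":0},{"dz":-0.109,"jaw":0},{"dz":-0.109,"jaw":0}]}}

```text
invalid input at $.deltas[0]: expected keys dx, dy, dz, yaw, jaw
```

Request:
{"name": "arm_command", "arguments": {"deltas": [{"dx":0,"dy":0,"dz":-0.025,"yaw":0,"jaw":1},{"dx":0,"dy":0,"dz":-0.05,"yaw":0,"jaw":1},{"dx":0,"dy":0,"dz":-0.075,"yaw":0,"jaw":1},{"dx":0,"dy":0,"dz":-0.095,"yaw":0,"jaw":1},{"dx":0,"dy":0,"dz":-0.109,"yaw":0,"jaw":1},{"dx":0,"dy":0,"dz":-0.109,"yaw":0,"jaw":1},{"dx":0,"dy":0,"dz":-0.109,"yaw":0,"jaw":0},{"dx":0,"dy":0,"dz":-0.109,"yaw":0,"jaw":0},{"dx":0,"dy":0,"dz":-0.109,"yaw":0,"jaw":0},{"dx":0,"dy":0,"dz":-0.109,"yaw":0,"jaw":0},{"dx":0,"dy":0,"dz":-0.109,"yaw":0,"jaw":0},{"dx":0,"dy":0,"dz":-0.109,"yaw":0,"jaw":0},{"dx":0,"dy":0,"dz":-0.109,"yaw":0,"jaw":0},{"dx":0,"dy":0,"dz":-0.109,"yaw":0,"jaw":0}]}}

```text
clock: 3.35
eef_pos: [595.0, 64.6, 112.5]
tool_rot: [3.141, 0.002, 3.049]
force: [0.4, 2.2, 6.4]
width: 34.9
gripper_force: 59.4
```

Request:
{"name": "arm_command", "arguments": {"deltas": [{"dx":0,"dy":0,"dz":0.015,"yaw":0,"jaw":0},{"dx":0,"dy":0,"dz":0.04,"yaw":0,"jaw":0},{"dx":0,"dy":0,"dz":0.07,"yaw":0,"jaw":0},{"dx":-0.01,"dy":0.013,"dz":0.085,"yaw":0,"jaw":0},{"dx":-0.024,"dy":0.032,"dz":0.085,"yaw":0,"jaw":0},{"dx":-0.04,"dy":0.053,"dz":0.085,"yaw":0,"jaw":0},{"dx":-0.06,"dy":0.08,"dz":0.085,"yaw":0,"jaw":0},{"dx":-0.08,"dy":0.107,"dz":0.085,"yaw":0,"jaw":0},{"dx":-0.1,"dy":0.133,"dz":0.085,"yaw":0,"jaw":0},{"dx":-0.12,"dy":0.16,"dz":0.085,"yaw":0,"jaw":0},{"dx":-0.14,"dy":0.187,"dz":0.085,"yaw":0,"jaw":0},{"dx":-0.16,"dy":0.213,"dz":0.085,"yaw":0,"jaw":0},{"dx":-0.175,"dy":0.234,"dz":0.085,"yaw":0,"jaw":0},{"dx":-0.189,"dy":0.253,"dz":0.085,"yaw":0,"jaw":0},{"dx":-0.199,"dy":0.266,"dz":0.085,"yaw":0,"jaw":0},{"dx":-0.199,"dy":0.266,"dz":0.085,"yaw":0,"jaw":0},{"dx":-0.199,"dy":0.266,"dz":0.085,"yaw":0,"jaw":0}]}}

```text
clock: 5.05
eef_pos: [394.3, 330.0, 196.0]
tool_rot: [-3.141, -0.001, 3.05]
force: [0.0, 0.7, -1.8]
width: 34.9
gripper_force: 59.9
```

Request:
{"name": "arm_command", "arguments": {"deltas": [{"dx":0,"dy":0,"dz":-0.02,"yaw":0,"jaw":0},{"dx":0,"dy":0,"dz":-0.045,"yaw":0,"jaw":0},{"dx":0,"dy":0,"dz":-0.065,"yaw":0,"jaw":0},{"dx":0,"dy":0,"dz":-0.075,"yaw":0,"jaw":0},{"dx":0,"dy":0,"dz":-0.08,"yaw":0,"jaw":0},{"dx":0,"dy":0,"dz":-0.083,"yaw":0,"jaw":0},{"dx":0,"dy":0,"dz":-0.085,"yaw":0,"jaw":0},{"dx":0,"dy":0,"dz":-0.0855,"yaw":0,"jaw":0},{"dx":0,"dy":0,"dz":-0.0855,"yaw":0,"jaw":0}]}}

```text
clock: 5.95
eef_pos: [395.6, 330.5, 111.5]
tool_rot: [3.141, 0.001, 3.049]
force: [-0.2, -0.6, 1.2]
width: 35.0
gripper_force: 60.4
```

Request:
{"name": "arm_command", "arguments": {"deltas": [{"dx":0,"dy":0,"dz":0,"yaw":0,"jaw":0.7},{"dx":0,"dy":0,"dz":0,"yaw":0,"jaw":1},{"dx":0,"dy":0,"dz":0,"yaw":0,"jaw":1},{"dx":0,"dy":0,"dz":0,"yaw":0,"jaw":1},{"dx":0,"dy":0,"dz":0,"yaw":0,"jaw":1},{"dx":0,"dy":0,"dz":0.03,"yaw":0,"jaw":1},{"dx":0,"dy":0,"dz":0.07,"yaw":0,"jaw":1},{"dx":0,"dy":0,"dz":0.1,"yaw":0,"jaw":1},{"dx":0.149,"dy":-0.323,"dz":0.11,"yaw":0,"jaw":1},{"dx":0.149,"dy":-0.323,"dz":0.11,"yaw":0,"jaw":1},{"dx":0.149,"dy":-0.323,"dz":0.11,"yaw":0,"jaw":1},{"dx":0.149,"dy":-0.323,"dz":0.11,"yaw":0,"jaw":1},{"dx":0.149,"dy":-0.323,"dz":0.11,"yaw":0,"jaw":1},{"dx":0.149,"dy":-0.323,"dz":0.11,"yaw":0,"jaw":1},{"dx":0.149,"dy":-0.323,"dz":0.11,"yaw":0,"jaw":1},{"dx":0.149,"dy":-0.323,"dz":0.11,"yaw":0,"jaw":1},{"dx":0.149,"dy":-0.323,"dz":0.11,"yaw":0,"jaw":1},{"dx":0.149,"dy":-0.323,"dz":0.11,"yaw":0,"jaw":1}]}}

```text
clock: 7.75
eef_pos: [543.5, 8.8, 220.6]
tool_rot: [3.141, -0.001, 3.05]
force: [-0.5, 0.4, 0.3]
width: 85.4
gripper_force: 0.0
```

Next I'll check yellow in the tray and grip red.

```bash
python3 - <<'E'
from m import *
im,d,p=shot('top','top2.png'); analyse(im,d,p)
E
```

```text
red lid px [128.  90.] n 29 z 57.0 circ [751.6 256.5  15.4] mean [747.4 257. ]
blue lid px [169.  21.] n 69 z 51.1 circ [901.8 178.5  37.9] mean [905.  178.5]
blue pan lid px [163.  28.] n 124 z 96.7 circ [870.8 183.4  53.5] mean [856.6 179.9]
```

Request:
{"name": "arm_command", "arguments": {"deltas": [{"dx":0,"dy":0,"dz":-0.025,"yaw":0,"jaw":1},{"dx":0,"dy":0,"dz":-0.05,"yaw":0,"jaw":1},{"dx":0,"dy":0,"dz":-0.075,"yaw":0,"jaw":1},{"dx":0,"dy":0,"dz":-0.095,"yaw":0,"jaw":1},{"dx":0,"dy":0,"dz":-0.109,"yaw":0,"jaw":1},{"dx":0,"dy":0,"dz":-0.109,"yaw":0,"jaw":1},{"dx":0,"dy":0,"dz":-0.109,"yaw":0,"jaw":0},{"dx":0,"dy":0,"dz":-0.109,"yaw":0,"jaw":0},{"dx":0,"dy":0,"dz":-0.109,"yaw":0,"jaw":0},{"dx":0,"dy":0,"dz":-0.109,"yaw":0,"jaw":0},{"dx":0,"dy":0,"dz":-0.109,"yaw":0,"jaw":0},{"dx":0,"dy":0,"dz":-0.109,"yaw":0,"jaw":0},{"dx":0,"dy":0,"dz":-0.109,"yaw":0,"jaw":0},{"dx":0,"dy":0,"dz":-0.109,"yaw":0,"jaw":0}]}}

```text
clock: 9.2
eef_pos: [544.9, 7.5, 112.9]
tool_rot: [3.141, 0.002, 3.049]
force: [-1.5, 0.8, 5.7]
width: 34.4
gripper_force: 59.5
```

Request:
{"name": "arm_command", "arguments": {"deltas": [{"dx":0,"dy":0,"dz":0.015,"yaw":0,"jaw":0},{"dx":0,"dy":0,"dz":0.04,"yaw":0,"jaw":0},{"dx":0,"dy":0,"dz":0.07,"yaw":0,"jaw":0},{"dx":-0.003,"dy":0.015,"dz":0.085,"yaw":0,"jaw":0},{"dx":-0.008,"dy":0.038,"dz":0.085,"yaw":0,"jaw":0},{"dx":-0.014,"dy":0.063,"dz":0.085,"yaw":0,"jaw":0},{"dx":-0.021,"dy":0.095,"dz":0.085,"yaw":0,"jaw":0},{"dx":-0.028,"dy":0.126,"dz":0.085,"yaw":0,"jaw":0},{"dx":-0.034,"dy":0.158,"dz":0.085,"yaw":0,"jaw":0},{"dx":-0.041,"dy":0.19,"dz":0.085,"yaw":0,"jaw":0},{"dx":-0.048,"dy":0.221,"dz":0.085,"yaw":0,"jaw":0},{"dx":-0.055,"dy":0.253,"dz":0.085,"yaw":0,"jaw":0},{"dx":-0.061,"dy":0.278,"dz":0.085,"yaw":0,"jaw":0},{"dx":-0.066,"dy":0.3,"dz":0.085,"yaw":0,"jaw":0},{"dx":-0.069,"dy":0.316,"dz":0.085,"yaw":0,"jaw":0},{"dx":-0.069,"dy":0.316,"dz":0.085,"yaw":0,"jaw":0},{"dx":-0.069,"dy":0.316,"dz":0.085,"yaw":0,"jaw":0}]}}

```text
clock: 10.9
eef_pos: [475.3, 322.1, 196.6]
tool_rot: [-3.14, -0.0, 3.048]
force: [1.1, -1.7, -2.6]
width: 34.8
gripper_force: 60.3
```

Request:
{"name": "arm_command", "arguments": {"deltas": [{"dx":0,"dy":0,"dz":-0.02,"yaw":0,"jaw":0},{"dx":0,"dy":0,"dz":-0.045,"yaw":0,"jaw":0},{"dx":0,"dy":0,"dz":-0.065,"yaw":0,"jaw":0},{"dx":0,"dy":0,"dz":-0.075,"yaw":0,"jaw":0},{"dx":0,"dy":0,"dz":-0.08,"yaw":0,"jaw":0},{"dx":0,"dy":0,"dz":-0.083,"yaw":0,"jaw":0},{"dx":0,"dy":0,"dz":-0.085,"yaw":0,"jaw":0},{"dx":0,"dy":0,"dz":-0.0858,"yaw":0,"jaw":0},{"dx":0,"dy":0,"dz":-0.0858,"yaw":0,"jaw":0}]}}

```text
clock: 11.8
eef_pos: [475.8, 323.5, 112.0]
tool_rot: [3.141, 0.001, 3.049]
force: [0.1, -0.4, 2.0]
width: 34.5
gripper_force: 61.0
```

Request:
{"name": "arm_command", "arguments": {"deltas": [{"dx":0,"dy":0,"dz":0,"yaw":0,"jaw":0.7},{"dx":0,"dy":0,"dz":0,"yaw":0,"jaw":1},{"dx":0,"dy":0,"dz":0,"yaw":0,"jaw":1},{"dx":0,"dy":0,"dz":0,"yaw":0,"jaw":1},{"dx":0,"dy":0,"dz":0,"yaw":0,"jaw":1},{"dx":0,"dy":0,"dz":0.03,"yaw":0,"jaw":1},{"dx":0,"dy":0,"dz":0.07,"yaw":0,"jaw":1},{"dx":0,"dy":0,"dz":0.1,"yaw":0,"jaw":1},{"dx":0.11,"dy":-0.379,"dz":0.11,"yaw":0,"jaw":1},{"dx":0.11,"dy":-0.379,"dz":0.11,"yaw":0,"jaw":1},{"dx":0.11,"dy":-0.379,"dz":0.11,"yaw":0,"jaw":1},{"dx":0.11,"dy":-0.379,"dz":0.11,"yaw":0,"jaw":1},{"dx":0.11,"dy":-0.379,"dz":0.11,"yaw":0,"jaw":1},{"dx":0.11,"dy":-0.379,"dz":0.11,"yaw":0,"jaw":1},{"dx":0.11,"dy":-0.379,"dz":0.11,"yaw":0,"jaw":1},{"dx":0.11,"dy":-0.379,"dz":0.11,"yaw":0,"jaw":1},{"dx":0.11,"dy":-0.379,"dz":0.11,"yaw":0,"jaw":1},{"dx":0.11,"dy":-0.379,"dz":0.11,"yaw":0,"jaw":1},{"dx":0.11,"dy":-0.379,"dz":0.11,"yaw":0,"jaw":1}]}}

```text
clock: 13.7
eef_pos: [584.9, -54.0, 220.8]
tool_rot: [3.14, -0.001, 3.051]
force: [-0.2, 0.8, -0.1]
width: 85.3
gripper_force: 0.0
```

Request:
{"name": "arm_command", "arguments": {"deltas": [{"dx":0,"dy":0,"dz":-0.025,"yaw":0,"jaw":1},{"dx":0,"dy":0,"dz":-0.05,"yaw":0,"jaw":1},{"dx":0,"dy":0,"dz":-0.075,"yaw":0,"jaw":1},{"dx":0,"dy":0,"dz":-0.095,"yaw":0,"jaw":1},{"dx":0,"dy":0,"dz":-0.109,"yaw":0,"jaw":1},{"dx":0,"dy":0,"dz":-0.109,"yaw":0,"jaw":1},{"dx":0,"dy":0,"dz":-0.109,"yaw":0,"jaw":0},{"dx":0,"dy":0,"dz":-0.109,"yaw":0,"jaw":0},{"dx":0,"dy":0,"dz":-0.109,"yaw":0,"jaw":0},{"dx":0,"dy":0,"dz":-0.109,"yaw":0,"jaw":0},{"dx":0,"dy":0,"dz":-0.109,"yaw":0,"jaw":0},{"dx":0,"dy":0,"dz":-0.109,"yaw":0,"jaw":0},{"dx":0,"dy":0,"dz":-0.109,"yaw":0,"jaw":0},{"dx":0,"dy":0,"dz":-0.109,"yaw":0,"jaw":0}]}}

```text
clock: 15.1
eef_pos: [586.0, -55.7, 113.2]
tool_rot: [3.141, 0.002, 3.049]
force: [-1.2, 0.4, 5.8]
width: 34.4
gripper_force: 59.4
```

Request:
{"name": "arm_command", "arguments": {"deltas": [{"dx":0,"dy":0,"dz":0.015,"yaw":0,"jaw":0},{"dx":0,"dy":0,"dz":0.04,"yaw":0,"jaw":0},{"dx":0,"dy":0,"dz":0.07,"yaw":0,"jaw":0},{"dx":0,"dy":0.015,"dz":0.085,"yaw":0,"jaw":0},{"dx":-0.003,"dy":0.04,"dz":0.085,"yaw":0,"jaw":0},{"dx":-0.006,"dy":0.07,"dz":0.085,"yaw":0,"jaw":0},{"dx":-0.008,"dy":0.103,"dz":0.085,"yaw":0,"jaw":0},{"dx":-0.011,"dy":0.136,"dz":0.085,"yaw":0,"jaw":0},{"dx":-0.014,"dy":0.17,"dz":0.085,"yaw":0,"jaw":0},{"dx":-0.017,"dy":0.205,"dz":0.085,"yaw":0,"jaw":0},{"dx":-0.02,"dy":0.24,"dz":0.085,"yaw":0,"jaw":0},{"dx":-0.022,"dy":0.275,"dz":0.085,"yaw":0,"jaw":0},{"dx":-0.025,"dy":0.308,"dz":0.085,"yaw":0,"jaw":0},{"dx":-0.028,"dy":0.338,"dz":0.085,"yaw":0,"jaw":0},{"dx":-0.029,"dy":0.36,"dz":0.085,"yaw":0,"jaw":0},{"dx":-0.03,"dy":0.372,"dz":0.085,"yaw":0,"jaw":0},{"dx":-0.03,"dy":0.372,"dz":0.085,"yaw":0,"jaw":0},{"dx":-0.03,"dy":0.372,"dz":0.085,"yaw":0,"jaw":0}]}}

```text
clock: 16.9
eef_pos: [555.4, 314.4, 196.7]
tool_rot: [-3.14, -0.0, 3.048]
force: [0.1, 0.4, -3.1]
width: 34.9
gripper_force: 60.2
```

Request:
{"name": "arm_command", "arguments": {"deltas": [{"dx":0,"dy":0,"dz":-0.02,"yaw":0,"jaw":0},{"dx":0,"dy":0,"dz":-0.045,"yaw":0,"jaw":0},{"dx":0,"dy":0,"dz":-0.065,"yaw":0,"jaw":0},{"dx":0,"dy":0,"dz":-0.075,"yaw":0,"jaw":0},{"dx":0,"dy":0,"dz":-0.08,"yaw":0,"jaw":0},{"dx":0,"dy":0,"dz":-0.083,"yaw":0,"jaw":0},{"dx":0,"dy":0,"dz":-0.085,"yaw":0,"jaw":0},{"dx":0,"dy":0,"dz":-0.0858,"yaw":0,"jaw":0},{"dx":0,"dy":0,"dz":-0.0858,"yaw":0,"jaw":0}]}}

```text
clock: 17.8
eef_pos: [555.8, 316.4, 112.3]
tool_rot: [3.141, 0.001, 3.049]
force: [-0.9, -0.1, 1.7]
width: 34.5
gripper_force: 60.8
```

Request:
{"name": "arm_command", "arguments": {"deltas": [{"dx":0,"dy":0,"dz":0,"yaw":0,"jaw":0.7},{"dx":0,"dy":0,"dz":0,"yaw":0,"jaw":1},{"dx":0,"dy":0,"dz":0,"yaw":0,"jaw":1},{"dx":0,"dy":0,"dz":0,"yaw":0,"jaw":1},{"dx":0,"dy":0,"dz":0,"yaw":0,"jaw":1},{"dx":0,"dy":0,"dz":0.03,"yaw":0,"jaw":1},{"dx":0,"dy":0,"dz":0.07,"yaw":0,"jaw":1},{"dx":0,"dy":0,"dz":0.11,"yaw":0,"jaw":1},{"dx":0,"dy":0,"dz":0.11,"yaw":0,"jaw":1},{"dx":0,"dy":0,"dz":0.11,"yaw":0,"jaw":1}]}}

```text
clock: 18.8
eef_pos: [555.6, 316.5, 222.3]
tool_rot: [3.14, 0.002, 3.049]
force: [-0.8, 0.6, -0.5]
width: 84.7
gripper_force: 0.0
```

```bash
python3 - <<'E'
from m import *
print('TOP');im,d,p=shot('top','top3.png'); analyse(im,d,p)
im,d,p=shot('scene','scene3.png'); print('SCENE');analyse(im,d,p)
E
```

```text
TOP
red cap px [205.  56.] n 229 z 149.3 circ [765.3  89.5  15.2] mean [763.  89.]
red cap px [ 67. 218.] n 428 z 143.4 circ [474.5 321.8  18.2] mean [474.  319.2]
red lid px [ 98. 227.] n 114 z 49.0 circ [473.3 313.7  23.7] mean [469.6 302.2]
red mat px [253. 190.] n 746 z 4.9 circ [544.7   7.2  32.5] mean [544.1   7. ]
yellow cap px [ 58. 266.] n 443 z 143.4 circ [394.8 329.6  18. ] mean [395.  327.3]
yellow lid px [255.  69.] n 160 z 51.7 circ [798.   -2.3  31.7] mean [788.5  -1.2]
yellow lid px [ 92. 267.] n 102 z 49.8 circ [394.7 318.8  22.8] mean [394.2 308.7]
yellow mat px [226. 167.] n 712 z 4.9 circ [594.4  62.6  32.4] mean [594.1  62.9]
blue cap px [ 74. 172.] n 386 z 143.3 circ [554.6 315.1  18.3] mean [552.8 312.4]
blue lid px [169.  15.] n 29 z 49.9 circ [916.9 178.4  22. ] mean [917.8 178.5]
blue lid px [280.  97.] n 28 z 39.5 circ [731.5 -53.1  13.3] mean [730.5 -52.7]
blue lid px [310.  97.] n 73 z 41.1 circ [ 729.2 -111.    40.4] mean [ 729.  -114.2]
blue lid px [103. 187.] n 116 z 49.6 circ [552.5 309.1  24. ] mean [546.1 296.9]
blue lid px [438. 247.] n 26 z 38.8 c
[... 1011 characters left out ...]
90.5  100. ] mean [ 630.6 -590.5]
blue lid px [411. 226.] n 210 z 49.5 circ [568.6 318.   22.6] mean [577.7 318.5]
blue lid px [306. 371.] n 561 z 50.1 circ [950.1 240.6  55.3] mean [949.9 237.9]
blue pan lid px [ 32. 123.] n 212 z 90.4 circ [ 617.7 -644.2  113.8] mean [ 597.7 -605.2]
blue pan lid px [334. 361.] n 994 z 97.0 circ [949.4 276.3  91.2] mean [949.9 274.4]
blue mat px [ 36. 159.] n 280 z 8.2 circ [ 621.7 -601.6  100.1] mean [ 629.7 -592.2]
blue mat px [279. 167.] n 620 z 5.8 circ [424.1 -14.8  46.4] mean [427.2 -15.1]
blue mat px [233. 201.] n 276 z 6.6 circ [589.2 -54.5  31.4] mean [591.4 -57.6]
blue mat px [173. 202.] n 228 z 3.8 circ [ 643.4 -179.2   26.1] mean [ 644.2 -181.3]
```

View pics/scene3.png

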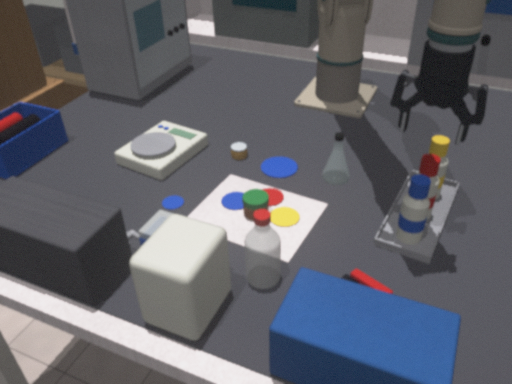

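All three bottles stand in the tray at (420,200), (430,175), (439,155), with the jar free at (256,203). Top-camera vs TCP offset is (+1.1,+1.3) mm. Next is the jar.

Request:
{"name": "arm_command", "arguments": {"deltas": [{"dx":0.051,"dy":-0.313,"dz":0,"yaw":0,"jaw":1},{"dx":0.051,"dy":-0.313,"dz":0,"yaw":0,"jaw":1},{"dx":0.051,"dy":-0.313,"dz":0,"yaw":0,"jaw":1},{"dx":0.051,"dy":-0.313,"dz":0,"yaw":0,"jaw":1},{"dx":0.051,"dy":-0.313,"dz":0,"yaw":0,"jaw":1},{"dx":0.051,"dy":-0.313,"dz":0,"yaw":0,"jaw":1},{"dx":0.051,"dy":-0.313,"dz":0,"yaw":0,"jaw":1},{"dx":0.051,"dy":-0.313,"dz":0,"yaw":0,"jaw":1},{"dx":0.051,"dy":-0.313,"dz":0,"yaw":0,"jaw":1},{"dx":0.051,"dy":-0.313,"dz":0,"yaw":0,"jaw":1},{"dx":0.051,"dy":-0.313,"dz":-0.04,"yaw":0,"jaw":1},{"dx":0.051,"dy":-0.313,"dz":-0.08,"yaw":0,"jaw":1},{"dx":0.051,"dy":-0.313,"dz":-0.115,"yaw":0,"jaw":1},{"dx":0.051,"dy":-0.313,"dz":-0.14,"yaw":0,"jaw":1},{"dx":0.051,"dy":-0.313,"dz":-0.14,"yaw":0,"jaw":1}]}}

```text
clock: 20.4
eef_pos: [602.9, 5.9, 77.6]
tool_rot: [3.141, -0.008, 3.052]
force: [0.3, 0.4, 0.8]
width: 85.4
gripper_force: 0.0
```

Request:
{"name": "arm_command", "arguments": {"deltas": [{"dx":0,"dy":0,"dz":-0.02,"yaw":0,"jaw":1},{"dx":0,"dy":0,"dz":-0.04,"yaw":0,"jaw":1},{"dx":0,"dy":0,"dz":-0.055,"yaw":0,"jaw":1},{"dx":0,"dy":0,"dz":-0.064,"yaw":0,"jaw":1},{"dx":0,"dy":0,"dz":-0.064,"yaw":0,"jaw":1},{"dx":0,"dy":0,"dz":-0.064,"yaw":0,"jaw":0},{"dx":0,"dy":0,"dz":-0.064,"yaw":0,"jaw":0},{"dx":0,"dy":0,"dz":-0.064,"yaw":0,"jaw":0},{"dx":0,"dy":0,"dz":-0.064,"yaw":0,"jaw":0},{"dx":0,"dy":0,"dz":-0.064,"yaw":0,"jaw":0},{"dx":0,"dy":0,"dz":-0.064,"yaw":0,"jaw":0},{"dx":0,"dy":0,"dz":-0.064,"yaw":0,"jaw":0}]}}

```text
clock: 21.6
eef_pos: [607.1, 3.3, 18.6]
tool_rot: [3.141, 0.002, 3.049]
force: [-0.1, 0.3, 6.2]
width: 54.3
gripper_force: 63.0
```

Request:
{"name": "arm_command", "arguments": {"deltas": [{"dx":0,"dy":0,"dz":0.015,"yaw":0,"jaw":0},{"dx":0,"dy":0,"dz":0.04,"yaw":0,"jaw":0},{"dx":0,"dy":0,"dz":0.07,"yaw":0,"jaw":0},{"dx":-0.005,"dy":-0.016,"dz":0.09,"yaw":0,"jaw":0},{"dx":-0.012,"dy":-0.038,"dz":0.09,"yaw":0,"jaw":0},{"dx":-0.019,"dy":-0.064,"dz":0.09,"yaw":0,"jaw":0},{"dx":-0.029,"dy":-0.096,"dz":0.09,"yaw":0,"jaw":0},{"dx":-0.039,"dy":-0.128,"dz":0.09,"yaw":0,"jaw":0},{"dx":-0.049,"dy":-0.16,"dz":0.09,"yaw":0,"jaw":0},{"dx":-0.058,"dy":-0.192,"dz":0.09,"yaw":0,"jaw":0},{"dx":-0.068,"dy":-0.224,"dz":0.09,"yaw":0,"jaw":0},{"dx":-0.078,"dy":-0.256,"dz":0.09,"yaw":0,"jaw":0},{"dx":-0.086,"dy":-0.284,"dz":0.09,"yaw":0,"jaw":0},{"dx":-0.092,"dy":-0.304,"dz":0.09,"yaw":0,"jaw":0},{"dx":-0.097,"dy":-0.32,"dz":0.09,"yaw":0,"jaw":0},{"dx":-0.097,"dy":-0.32,"dz":0.09,"yaw":0,"jaw":0},{"dx":-0.097,"dy":-0.32,"dz":0.09,"yaw":0,"jaw":0}]}}

```text
clock: 23.3
eef_pos: [509.5, -315.8, 107.5]
tool_rot: [3.141, 0.0, 3.049]
force: [0.1, 0.3, -1.7]
width: 54.3
gripper_force: 63.4
```

Request:
{"name": "arm_command", "arguments": {"deltas": [{"dx":0,"dy":0,"dz":-0.015,"yaw":0,"jaw":0},{"dx":0,"dy":0,"dz":-0.026,"yaw":0,"jaw":0},{"dx":0,"dy":0,"dz":-0.034,"yaw":0,"jaw":0},{"dx":0,"dy":0,"dz":-0.038,"yaw":0,"jaw":0},{"dx":0,"dy":0,"dz":-0.04,"yaw":0,"jaw":0},{"dx":0,"dy":0,"dz":-0.041,"yaw":0,"jaw":0},{"dx":0,"dy":0,"dz":-0.0415,"yaw":0,"jaw":0},{"dx":0,"dy":0,"dz":-0.0415,"yaw":0,"jaw":0}]}}

```text
clock: 24.1
eef_pos: [509.2, -316.3, 66.7]
tool_rot: [3.141, 0.0, 3.049]
force: [-2.0, 3.0, 4.8]
width: 54.3
gripper_force: 63.9
```

Request:
{"name": "arm_command", "arguments": {"deltas": [{"dx":0,"dy":0,"dz":0,"yaw":0,"jaw":0.85},{"dx":0,"dy":0,"dz":0,"yaw":0,"jaw":1},{"dx":0,"dy":0,"dz":0,"yaw":0,"jaw":1},{"dx":0,"dy":0,"dz":0,"yaw":0,"jaw":1},{"dx":0,"dy":0,"dz":0,"yaw":0,"jaw":1},{"dx":0,"dy":0,"dz":0.02,"yaw":0,"jaw":1},{"dx":0,"dy":0,"dz":0.06,"yaw":0,"jaw":1},{"dx":0,"dy":0,"dz":0.1,"yaw":0,"jaw":1},{"dx":0,"dy":0,"dz":0.155,"yaw":0,"jaw":1},{"dx":0,"dy":0,"dz":0.155,"yaw":0,"jaw":1},{"dx":0,"dy":0,"dz":0.155,"yaw":0,"jaw":1}]}}

```text
clock: 25.2
eef_pos: [510.0, -317.3, 222.5]
tool_rot: [-3.14, 0.003, 3.049]
force: [0.2, -0.3, 0.3]
width: 85.3
gripper_force: 0.0
```

```bash
python3 - <<'E'
from m import *
im,d,p=shot('top','top4.png'); print('TOP');W=analyse(im,d,p)
im,d,p=shot('wrist','w4.png'); print('WRIST');W=analyse(im,d,p);z=W[...,2]
k=(z>44)&(z<55);nn,L,st,ce=cv2.connectedComponentsWithStats(k.astype(np.uint8));i=1+st[1:,4].argmax();q=W[L==i];print('pan',circ(q[:,:2]),len(q))
E
```

```text
TOP
red cap px [205.  56.] n 232 z 149.6 circ [764.8  89.7  14.8] mean [762.9  89.1]
red cap px [ 67. 218.] n 425 z 143.4 circ [475.4 322.   18.7] mean [474.  319.4]
red lid px [ 98. 227.] n 116 z 49.3 circ [473.3 314.   23.6] mean [469.8 302.2]
red mat px [253. 190.] n 746 z 4.9 circ [544.3   6.8  32.3] mean [544.1   6.9]
yellow cap px [ 58. 266.] n 452 z 143.5 circ [395.3 329.2  18.1] mean [395.1 327.1]
yellow lid px [255.  69.] n 153 z 52.3 circ [799.   -2.3  31.7] mean [788.5  -2.3]
yellow lid px [ 92. 267.] n 99 z 49.5 circ [395.8 321.7  24.1] mean [395.7 309.6]
yellow mat px [226. 167.] n 711 z 4.8 circ [594.4  62.8  32. ] mean [594.2  63. ]
blue cap px [ 74. 171.] n 398 z 143.4 circ [554.6 315.   18.2] mean [553.7 312.8]
blue lid px [169.  15.] n 29 z 48.9 circ [920.3 178.5  17.4] mean [921.5 178.6]
blue lid px [281.  97.] n 30 z 40.4 circ [731.6 -54.2  14.5] mean [730.4 -53.7]
blue lid px [311.  97.] n 78 z 40.3 circ [ 730.  -115.1   36.2] mean [ 729.  -115.1]
blue lid px [103. 187.] n 116 z 49.5 circ [552.  308.1  23.9] mean [545.5 296.9]
blue pan lid px [164.  13.] n 50 z 9
[... 817 characters left out ...]
 24. 259.] n 1944 z 48.7 circ [ 601.4 -593.2   81. ] mean [ 592.1 -589.7]
blue pan lid px [  8. 310.] n 229 z 89.7 circ [ 626.6 -591.6   29.3] mean [ 628.6 -590.9]
blue mat px [500.  62.] n 1739 z 3.8 circ [426.3 -32.8  41.6] mean [427.6 -45.8]
blue mat px [471. 201.] n 2034 z 4.9 circ [586.4 -54.7  32.8] mean [585.  -55.3]
blue mat px [ 48. 249.] n 1274 z 6.3 circ [ 620.3 -610.7  102. ] mean [ 604.3 -591.4]
blue mat px [366. 247.] n 809 z 2.2 circ [ 642.8 -181.8   24.4] mean [ 639.1 -180.5]
blue mat px [439. 302.] n 427 z 7.5 circ [738.4 -76.1  51.5] mean [731.6 -80.5]
green pan lid px [254. 183.] n 2562 z 96.0 circ [ 508.7 -315.8   27.4] mean [ 509.1 -315.4]
pan [ 511.7 -316.4   55. ] 5288
```

View pics/w4.png

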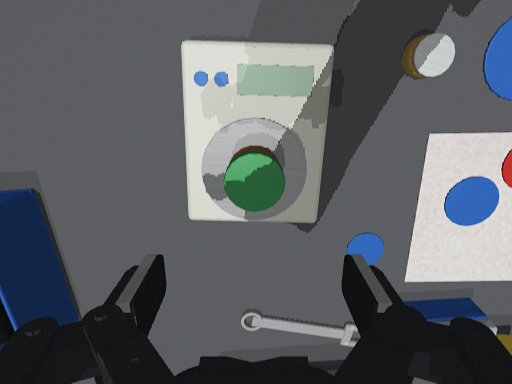

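The wrist view shows the jar on the pan, lid (254,183) over the pan at about (254,168) (difference is parallax). Measured in 3D it is about 3 mm off centre or less. Now the bottles go back, blue first.

Request:
{"name": "arm_command", "arguments": {"deltas": [{"dx":0.046,"dy":0.633,"dz":0,"yaw":0,"jaw":1},{"dx":0.046,"dy":0.633,"dz":0,"yaw":0,"jaw":1},{"dx":0.046,"dy":0.633,"dz":0,"yaw":0,"jaw":1},{"dx":0.046,"dy":0.633,"dz":0,"yaw":0,"jaw":1},{"dx":0.046,"dy":0.633,"dz":0,"yaw":0,"jaw":1},{"dx":0.046,"dy":0.633,"dz":0,"yaw":0,"jaw":1},{"dx":0.046,"dy":0.633,"dz":0,"yaw":0,"jaw":1},{"dx":0.046,"dy":0.633,"dz":0,"yaw":0,"jaw":1},{"dx":0.046,"dy":0.633,"dz":0,"yaw":0,"jaw":1},{"dx":0.046,"dy":0.633,"dz":0,"yaw":0,"jaw":1},{"dx":0.046,"dy":0.633,"dz":0,"yaw":0,"jaw":1},{"dx":0.046,"dy":0.633,"dz":0,"yaw":0,"jaw":1},{"dx":0.046,"dy":0.633,"dz":0,"yaw":0,"jaw":1},{"dx":0.046,"dy":0.633,"dz":0,"yaw":0,"jaw":1},{"dx":0.046,"dy":0.633,"dz":0,"yaw":0,"jaw":1},{"dx":0.046,"dy":0.633,"dz":0,"yaw":0,"jaw":1},{"dx":0.046,"dy":0.633,"dz":0,"yaw":0,"jaw":1},{"dx":0.046,"dy":0.633,"dz":0,"yaw":0,"jaw":1},{"dx":0.046,"dy":0.633,"dz":0,"yaw":0,"jaw":1}]}}

```text
clock: 27.2
eef_pos: [555.5, 315.3, 220.9]
tool_rot: [-3.142, 0.0, 3.047]
force: [-0.2, 0.3, 0.3]
width: 85.2
gripper_force: 0.0
```

Request:
{"name": "arm_command", "arguments": {"deltas": [{"dx":0,"dy":0,"dz":-0.025,"yaw":0,"jaw":1},{"dx":0,"dy":0,"dz":-0.05,"yaw":0,"jaw":1},{"dx":0,"dy":0,"dz":-0.075,"yaw":0,"jaw":1},{"dx":0,"dy":0,"dz":-0.095,"yaw":0,"jaw":1},{"dx":0,"dy":0,"dz":-0.1095,"yaw":0,"jaw":1},{"dx":0,"dy":0,"dz":-0.1095,"yaw":0,"jaw":1},{"dx":0,"dy":0,"dz":-0.1095,"yaw":0,"jaw":0},{"dx":0,"dy":0,"dz":-0.1095,"yaw":0,"jaw":0},{"dx":0,"dy":0,"dz":-0.1095,"yaw":0,"jaw":0},{"dx":0,"dy":0,"dz":-0.1095,"yaw":0,"jaw":0},{"dx":0,"dy":0,"dz":-0.1095,"yaw":0,"jaw":0},{"dx":0,"dy":0,"dz":-0.1095,"yaw":0,"jaw":0},{"dx":0,"dy":0,"dz":-0.1095,"yaw":0,"jaw":0},{"dx":0,"dy":0,"dz":-0.1095,"yaw":0,"jaw":0}]}}

```text
clock: 28.6
eef_pos: [556.0, 316.9, 112.5]
tool_rot: [3.14, 0.002, 3.049]
force: [0.0, 0.6, 5.8]
width: 34.5
gripper_force: 59.9
```

Request:
{"name": "arm_command", "arguments": {"deltas": [{"dx":0,"dy":0,"dz":0.015,"yaw":0,"jaw":0},{"dx":0,"dy":0,"dz":0.04,"yaw":0,"jaw":0},{"dx":0,"dy":0,"dz":0.07,"yaw":0,"jaw":0},{"dx":0,"dy":-0.015,"dz":0.085,"yaw":0,"jaw":0},{"dx":0.003,"dy":-0.04,"dz":0.085,"yaw":0,"jaw":0},{"dx":0.006,"dy":-0.07,"dz":0.085,"yaw":0,"jaw":0},{"dx":0.008,"dy":-0.103,"dz":0.085,"yaw":0,"jaw":0},{"dx":0.011,"dy":-0.136,"dz":0.085,"yaw":0,"jaw":0},{"dx":0.014,"dy":-0.17,"dz":0.085,"yaw":0,"jaw":0},{"dx":0.017,"dy":-0.205,"dz":0.085,"yaw":0,"jaw":0},{"dx":0.02,"dy":-0.24,"dz":0.085,"yaw":0,"jaw":0},{"dx":0.022,"dy":-0.275,"dz":0.085,"yaw":0,"jaw":0},{"dx":0.025,"dy":-0.308,"dz":0.085,"yaw":0,"jaw":0},{"dx":0.028,"dy":-0.338,"dz":0.085,"yaw":0,"jaw":0},{"dx":0.03,"dy":-0.36,"dz":0.085,"yaw":0,"jaw":0},{"dx":0.03,"dy":-0.3715,"dz":0.085,"yaw":0,"jaw":0},{"dx":0.03,"dy":-0.3715,"dz":0.085,"yaw":0,"jaw":0},{"dx":0.03,"dy":-0.3715,"dz":0.085,"yaw":0,"jaw":0}]}}

```text
clock: 30.4
eef_pos: [584.7, -54.1, 196.1]
tool_rot: [3.14, -0.001, 3.049]
force: [0.6, -0.4, -2.3]
width: 34.5
gripper_force: 60.4
```

Request:
{"name": "arm_command", "arguments": {"deltas": [{"dx":0,"dy":0,"dz":-0.02,"yaw":0,"jaw":0},{"dx":0,"dy":0,"dz":-0.045,"yaw":0,"jaw":0},{"dx":0,"dy":0,"dz":-0.065,"yaw":0,"jaw":0},{"dx":0,"dy":0,"dz":-0.075,"yaw":0,"jaw":0},{"dx":0,"dy":0,"dz":-0.08,"yaw":0,"jaw":0},{"dx":0,"dy":0,"dz":-0.083,"yaw":0,"jaw":0},{"dx":0,"dy":0,"dz":-0.084,"yaw":0,"jaw":0},{"dx":0,"dy":0,"dz":-0.0845,"yaw":0,"jaw":0},{"dx":0,"dy":0,"dz":-0.0845,"yaw":0,"jaw":0}]}}

```text
clock: 31.3
eef_pos: [585.9, -54.3, 113.5]
tool_rot: [3.141, 0.002, 3.049]
force: [-1.7, 2.5, 5.5]
width: 34.4
gripper_force: 61.2
```

Request:
{"name": "arm_command", "arguments": {"deltas": [{"dx":0,"dy":0,"dz":0,"yaw":0,"jaw":0.7},{"dx":0,"dy":0,"dz":0,"yaw":0,"jaw":1},{"dx":0,"dy":0,"dz":0,"yaw":0,"jaw":1},{"dx":0,"dy":0,"dz":0,"yaw":0,"jaw":1},{"dx":0,"dy":0,"dz":0,"yaw":0,"jaw":1},{"dx":0,"dy":0,"dz":0.03,"yaw":0,"jaw":1},{"dx":0,"dy":0,"dz":0.07,"yaw":0,"jaw":1},{"dx":0,"dy":0,"dz":0.1,"yaw":0,"jaw":1},{"dx":-0.11,"dy":0.3785,"dz":0.109,"yaw":0,"jaw":1},{"dx":-0.11,"dy":0.3785,"dz":0.109,"yaw":0,"jaw":1},{"dx":-0.11,"dy":0.3785,"dz":0.109,"yaw":0,"jaw":1},{"dx":-0.11,"dy":0.3785,"dz":0.109,"yaw":0,"jaw":1},{"dx":-0.11,"dy":0.3785,"dz":0.109,"yaw":0,"jaw":1},{"dx":-0.11,"dy":0.3785,"dz":0.109,"yaw":0,"jaw":1},{"dx":-0.11,"dy":0.3785,"dz":0.109,"yaw":0,"jaw":1},{"dx":-0.11,"dy":0.3785,"dz":0.109,"yaw":0,"jaw":1},{"dx":-0.11,"dy":0.3785,"dz":0.109,"yaw":0,"jaw":1},{"dx":-0.11,"dy":0.3785,"dz":0.109,"yaw":0,"jaw":1},{"dx":-0.11,"dy":0.3785,"dz":0.109,"yaw":0,"jaw":1}]}}

```text
clock: 33.2
eef_pos: [475.8, 321.6, 220.5]
tool_rot: [-3.14, 0.0, 3.047]
force: [1.0, -1.2, 0.7]
width: 85.5
gripper_force: 0.0
```

Request:
{"name": "arm_command", "arguments": {"deltas": [{"dx":0,"dy":0,"dz":-0.025,"yaw":0,"jaw":1},{"dx":0,"dy":0,"dz":-0.05,"yaw":0,"jaw":1},{"dx":0,"dy":0,"dz":-0.075,"yaw":0,"jaw":1},{"dx":0,"dy":0,"dz":-0.095,"yaw":0,"jaw":1},{"dx":0,"dy":0,"dz":-0.1095,"yaw":0,"jaw":1},{"dx":0,"dy":0,"dz":-0.1095,"yaw":0,"jaw":1},{"dx":0,"dy":0,"dz":-0.1095,"yaw":0,"jaw":0},{"dx":0,"dy":0,"dz":-0.1095,"yaw":0,"jaw":0},{"dx":0,"dy":0,"dz":-0.1095,"yaw":0,"jaw":0},{"dx":0,"dy":0,"dz":-0.1095,"yaw":0,"jaw":0},{"dx":0,"dy":0,"dz":-0.1095,"yaw":0,"jaw":0},{"dx":0,"dy":0,"dz":-0.1095,"yaw":0,"jaw":0},{"dx":0,"dy":0,"dz":-0.1095,"yaw":0,"jaw":0},{"dx":0,"dy":0,"dz":-0.1095,"yaw":0,"jaw":0}]}}

```text
clock: 34.6
eef_pos: [475.9, 323.7, 112.4]
tool_rot: [3.14, 0.002, 3.049]
force: [0.4, 0.1, 6.6]
width: 34.8
gripper_force: 59.8
```

Request:
{"name": "arm_command", "arguments": {"deltas": [{"dx":0,"dy":0,"dz":0.015,"yaw":0,"jaw":0},{"dx":0,"dy":0,"dz":0.04,"yaw":0,"jaw":0},{"dx":0,"dy":0,"dz":0.07,"yaw":0,"jaw":0},{"dx":0.003,"dy":-0.015,"dz":0.085,"yaw":0,"jaw":0},{"dx":0.008,"dy":-0.038,"dz":0.085,"yaw":0,"jaw":0},{"dx":0.014,"dy":-0.063,"dz":0.085,"yaw":0,"jaw":0},{"dx":0.021,"dy":-0.095,"dz":0.085,"yaw":0,"jaw":0},{"dx":0.028,"dy":-0.126,"dz":0.085,"yaw":0,"jaw":0},{"dx":0.034,"dy":-0.158,"dz":0.085,"yaw":0,"jaw":0},{"dx":0.041,"dy":-0.19,"dz":0.085,"yaw":0,"jaw":0},{"dx":0.048,"dy":-0.221,"dz":0.085,"yaw":0,"jaw":0},{"dx":0.055,"dy":-0.253,"dz":0.085,"yaw":0,"jaw":0},{"dx":0.061,"dy":-0.278,"dz":0.085,"yaw":0,"jaw":0},{"dx":0.066,"dy":-0.3,"dz":0.085,"yaw":0,"jaw":0},{"dx":0.0695,"dy":-0.315,"dz":0.085,"yaw":0,"jaw":0},{"dx":0.0695,"dy":-0.315,"dz":0.085,"yaw":0,"jaw":0},{"dx":0.0695,"dy":-0.315,"dz":0.085,"yaw":0,"jaw":0}]}}

```text
clock: 36.3
eef_pos: [544.1, 8.7, 195.9]
tool_rot: [3.141, -0.001, 3.048]
force: [-0.4, 0.9, -3.3]
width: 34.6
gripper_force: 60.5
```

Request:
{"name": "arm_command", "arguments": {"deltas": [{"dx":0,"dy":0,"dz":-0.02,"yaw":0,"jaw":0},{"dx":0,"dy":0,"dz":-0.045,"yaw":0,"jaw":0},{"dx":0,"dy":0,"dz":-0.065,"yaw":0,"jaw":0},{"dx":0,"dy":0,"dz":-0.075,"yaw":0,"jaw":0},{"dx":0,"dy":0,"dz":-0.08,"yaw":0,"jaw":0},{"dx":0,"dy":0,"dz":-0.083,"yaw":0,"jaw":0},{"dx":0,"dy":0,"dz":-0.084,"yaw":0,"jaw":0},{"dx":0,"dy":0,"dz":-0.0845,"yaw":0,"jaw":0},{"dx":0,"dy":0,"dz":-0.0845,"yaw":0,"jaw":0}]}}

```text
clock: 37.2
eef_pos: [545.3, 9.0, 113.4]
tool_rot: [3.141, 0.002, 3.049]
force: [-2.1, -0.3, 4.0]
width: 34.6
gripper_force: 61.3
```

Request:
{"name": "arm_command", "arguments": {"deltas": [{"dx":0,"dy":0,"dz":0,"yaw":0,"jaw":0.7},{"dx":0,"dy":0,"dz":0,"yaw":0,"jaw":1},{"dx":0,"dy":0,"dz":0,"yaw":0,"jaw":1},{"dx":0,"dy":0,"dz":0,"yaw":0,"jaw":1},{"dx":0,"dy":0,"dz":0,"yaw":0,"jaw":1},{"dx":0,"dy":0,"dz":0.03,"yaw":0,"jaw":1},{"dx":0,"dy":0,"dz":0.07,"yaw":0,"jaw":1},{"dx":0,"dy":0,"dz":0.1,"yaw":0,"jaw":1},{"dx":-0.1495,"dy":0.322,"dz":0.109,"yaw":0,"jaw":1},{"dx":-0.1495,"dy":0.322,"dz":0.109,"yaw":0,"jaw":1},{"dx":-0.1495,"dy":0.322,"dz":0.109,"yaw":0,"jaw":1},{"dx":-0.1495,"dy":0.322,"dz":0.109,"yaw":0,"jaw":1},{"dx":-0.1495,"dy":0.322,"dz":0.109,"yaw":0,"jaw":1},{"dx":-0.1495,"dy":0.322,"dz":0.109,"yaw":0,"jaw":1},{"dx":-0.1495,"dy":0.322,"dz":0.109,"yaw":0,"jaw":1},{"dx":-0.1495,"dy":0.322,"dz":0.109,"yaw":0,"jaw":1},{"dx":-0.1495,"dy":0.322,"dz":0.109,"yaw":0,"jaw":1},{"dx":-0.1495,"dy":0.322,"dz":0.109,"yaw":0,"jaw":1}]}}

```text
clock: 39.0
eef_pos: [395.8, 328.8, 220.5]
tool_rot: [-3.14, 0.0, 3.047]
force: [-0.7, 0.1, 0.5]
width: 85.0
gripper_force: 0.0
```

Request:
{"name": "arm_command", "arguments": {"deltas": [{"dx":0,"dy":0,"dz":-0.025,"yaw":0,"jaw":1},{"dx":0,"dy":0,"dz":-0.05,"yaw":0,"jaw":1},{"dx":0,"dy":0,"dz":-0.075,"yaw":0,"jaw":1},{"dx":0,"dy":0,"dz":-0.095,"yaw":0,"jaw":1},{"dx":0,"dy":0,"dz":-0.1095,"yaw":0,"jaw":1},{"dx":0,"dy":0,"dz":-0.1095,"yaw":0,"jaw":1},{"dx":0,"dy":0,"dz":-0.1095,"yaw":0,"jaw":0},{"dx":0,"dy":0,"dz":-0.1095,"yaw":0,"jaw":0},{"dx":0,"dy":0,"dz":-0.1095,"yaw":0,"jaw":0},{"dx":0,"dy":0,"dz":-0.1095,"yaw":0,"jaw":0},{"dx":0,"dy":0,"dz":-0.1095,"yaw":0,"jaw":0},{"dx":0,"dy":0,"dz":-0.1095,"yaw":0,"jaw":0},{"dx":0,"dy":0,"dz":-0.1095,"yaw":0,"jaw":0},{"dx":0,"dy":0,"dz":-0.1095,"yaw":0,"jaw":0}]}}

```text
clock: 40.4
eef_pos: [395.8, 330.8, 112.2]
tool_rot: [3.14, 0.001, 3.049]
force: [-0.1, -0.2, 5.8]
width: 34.7
gripper_force: 59.3
```

Request:
{"name": "arm_command", "arguments": {"deltas": [{"dx":0,"dy":0,"dz":0.015,"yaw":0,"jaw":0},{"dx":0,"dy":0,"dz":0.04,"yaw":0,"jaw":0},{"dx":0,"dy":0,"dz":0.07,"yaw":0,"jaw":0},{"dx":0.01,"dy":-0.013,"dz":0.085,"yaw":0,"jaw":0},{"dx":0.024,"dy":-0.032,"dz":0.085,"yaw":0,"jaw":0},{"dx":0.04,"dy":-0.053,"dz":0.085,"yaw":0,"jaw":0},{"dx":0.06,"dy":-0.08,"dz":0.085,"yaw":0,"jaw":0},{"dx":0.08,"dy":-0.107,"dz":0.085,"yaw":0,"jaw":0},{"dx":0.1,"dy":-0.133,"dz":0.085,"yaw":0,"jaw":0},{"dx":0.12,"dy":-0.16,"dz":0.085,"yaw":0,"jaw":0},{"dx":0.14,"dy":-0.187,"dz":0.085,"yaw":0,"jaw":0},{"dx":0.16,"dy":-0.213,"dz":0.085,"yaw":0,"jaw":0},{"dx":0.175,"dy":-0.234,"dz":0.085,"yaw":0,"jaw":0},{"dx":0.189,"dy":-0.253,"dz":0.085,"yaw":0,"jaw":0},{"dx":0.1995,"dy":-0.266,"dz":0.085,"yaw":0,"jaw":0},{"dx":0.1995,"dy":-0.266,"dz":0.085,"yaw":0,"jaw":0},{"dx":0.1995,"dy":-0.266,"dz":0.085,"yaw":0,"jaw":0}]}}

```text
clock: 42.1
eef_pos: [593.9, 65.1, 195.9]
tool_rot: [3.141, -0.001, 3.049]
force: [0.3, 1.1, -1.8]
width: 34.1
gripper_force: 60.3
```

Request:
{"name": "arm_command", "arguments": {"deltas": [{"dx":0,"dy":0,"dz":-0.02,"yaw":0,"jaw":0},{"dx":0,"dy":0,"dz":-0.045,"yaw":0,"jaw":0},{"dx":0,"dy":0,"dz":-0.065,"yaw":0,"jaw":0},{"dx":0,"dy":0,"dz":-0.075,"yaw":0,"jaw":0},{"dx":0,"dy":0,"dz":-0.08,"yaw":0,"jaw":0},{"dx":0,"dy":0,"dz":-0.083,"yaw":0,"jaw":0},{"dx":0,"dy":0,"dz":-0.084,"yaw":0,"jaw":0},{"dx":0,"dy":0,"dz":-0.0845,"yaw":0,"jaw":0},{"dx":0,"dy":0,"dz":-0.0845,"yaw":0,"jaw":0}]}}

```text
clock: 43.0
eef_pos: [595.2, 65.0, 113.3]
tool_rot: [3.14, 0.002, 3.049]
force: [-1.0, 1.2, 5.3]
width: 34.8
gripper_force: 60.8
```

Request:
{"name": "arm_command", "arguments": {"deltas": [{"dx":0,"dy":0,"dz":0,"yaw":0,"jaw":0.7},{"dx":0,"dy":0,"dz":0,"yaw":0,"jaw":1},{"dx":0,"dy":0,"dz":0,"yaw":0,"jaw":1},{"dx":0,"dy":0,"dz":0,"yaw":0,"jaw":1},{"dx":0,"dy":0,"dz":0,"yaw":0,"jaw":1},{"dx":0,"dy":0,"dz":0.03,"yaw":0,"jaw":1},{"dx":0,"dy":0,"dz":0.07,"yaw":0,"jaw":1},{"dx":0,"dy":0,"dz":0.1,"yaw":0,"jaw":1},{"dx":-0.04,"dy":0.26,"dz":0.12,"yaw":0,"jaw":1},{"dx":-0.04,"dy":0.26,"dz":0.12,"yaw":0,"jaw":1},{"dx":-0.04,"dy":0.26,"dz":0.12,"yaw":0,"jaw":1},{"dx":-0.04,"dy":0.26,"dz":0.12,"yaw":0,"jaw":1},{"dx":-0.04,"dy":0.26,"dz":0.12,"yaw":0,"jaw":1},{"dx":-0.04,"dy":0.26,"dz":0.12,"yaw":0,"jaw":1},{"dx":-0.04,"dy":0.26,"dz":0.12,"yaw":0,"jaw":1},{"dx":-0.04,"dy":0.26,"dz":0.12,"yaw":0,"jaw":1},{"dx":-0.04,"dy":0.26,"dz":0.12,"yaw":0,"jaw":1}]}}

```text
clock: 44.7
eef_pos: [555.6, 321.3, 231.5]
tool_rot: [-3.14, 0.0, 3.045]
force: [0.1, -0.1, 0.1]
width: 85.2
gripper_force: 0.0
```

```bash
python3 - <<'E' | grep -E "cap|green|flask|blue mat"
from m import *
im,d,p=shot('top','top5.png'); W=analyse(im,d,p)
z=W[...,2];k=(z>10);k[:,:175]=0;k[:,222:]=0;k[:235]=0;k[280:]=0;q=W[k];print('flask',circ(q[:,:2]))
E
```

```text
red cap px [205.  56.] n 233 z 149.5 circ [765.6  90.2  15.1] mean [762.9  89.1]
red cap px [253. 173.] n 359 z 144.7 circ [543.9   7.8  17.8] mean [542.8   7.7]
yellow cap px [220. 146.] n 319 z 144.7 circ [594.2  64.1  17.6] mean [593.7  64. ]
blue cap px [289. 149.] n 307 z 145.0 circ [585.2 -55.5  17.6] mean [584.9 -55.6]
blue mat px [343. 142.] n 403 z 2.3 circ [ 643.3 -183.7   25.4] mean [ 642.2 -184.1]
blue mat px [283. 176.] n 172 z 5.3 circ [585.  -56.4  31.8] mean [570.1 -54.8]
blue mat px [268. 249.] n 1649 z 4.1 circ [423.3 -18.9  45.9] mean [422.8 -18.6]
green pan lid px [432. 195.] n 674 z 96.2 circ [ 507.5 -317.4   27.7] mean [ 507.8 -316.7]
flask [409.3 119.8  31.4]
```

View pics/top5.png

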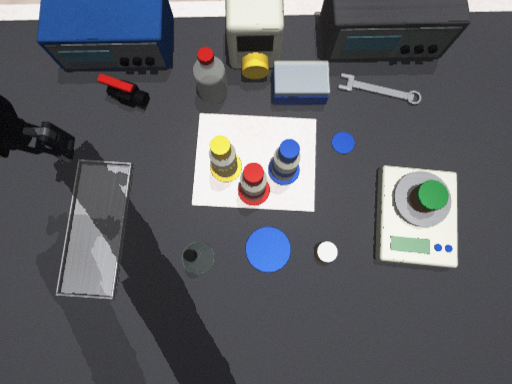

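The bottles stand on their mats, with caps at (253,173), (220,146) and (289,149), each within about 2 mm of its centre. The jar is on the pan at (432,195) and the flask hasn't moved.

```bash
python3 -c "
from cell import *
print(finish_job())"
```

```text
the job is handed in; nothing more can be done
None
```

I handed the job in at about 45 s: the jar is on the balance pan, about 3 mm or less off centre, and each bottle is back on the mat of its colour within about 2 mm. All are released and upright, and the flask was not touched; no verdict came back from the judging.

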